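# Change the batch in the block incubator

### The arm

A 6-joint arm with a two-finger parallel gripper is mounted at the origin on the work surface. World frame = base frame: x ahead of the robot, y to its left, z up, the work surface at z = 0. Lengths are in m, angles in rad, forces in N, time in s.
With the tool pointing down it reaches from about 0.275 to 0.825 m from the base axis. Payload 4.9 kg.
Tool frame: the origin (TCP) lies midway between the tips of the shut fingers; the grasp point (between the pads) lies 19 mm behind it (grip_point_offset is the distance from the TCP to the grasp point, in m); z points along the fingers, y is the line along which they close (so a half turn about z gives the same grasp; the last joint's range is limited). The gripper opens to 85 mm and grips with 20 to 120 N. Pads are 22 mm wide; open, the fingers measure 114 mm over their backs; the gripper's body (76 mm by 85 mm) begins 54 mm behind the grasp point. The pads swing forward as they close: fully open they stand 13 mm farther back than shut.
Start: joints at [0.995, 0.326, -0.193, 1.052, 0, 1.437], TCP at [0.235, 0.497, 0.231] pointing down, gripper open.
Joint ranges: [-2.65, 2.65], [-0.97, 1.79], [-1.3, 1.35], [-1.93, 2.1], [-1.47, 1.37], [-3.14, 3.14]. Speed limits (rad/s): [2.57, 2.57, 3.14, 3.14, 3.14, 3.14].

### API

Orientations are given as a rotation vector (axis times angle).
In Python, from cell import * gives the robot as it stands. Calls block until the motion is done:
- movep(position, orientation): joint-space move of the TCP to a pose.
- move_l(position, velocity=0.15, rot=None, until_force=None): straight line of the TCP; rot=None keeps the orientation; velocity is the mean speed in m/s. With until_force (N) it stops when the force on the tool has changed by that much, and returns True; else False.
- set_joints(angles): joint-space move.
- let_go() and grab(newtons=None): open the fingers fully, or close them until they stop; newtons is the grip in N (None keeps the last).
- sleep(seconds).
- ik(position, orientation): joint angles nearest the present ones, or None.
- get_state(): the state.
- grab_frame(name): name is "side" or "top"; returns a dict with "img" (400x640x3 uint8, red, green, blue), "fx", "fy", "cx", "cy" (pixels), "cam_to_world" (4x4, takes a point from camera to world coordinates). Camera axes: x right, y down, z forward; pixel columns grow to the right and rows downward; lengths in m; the calibration is good to about 2 mm. A picture is of the moment at which its call begins. There is no depth.
A pose or a line that the arm cannot do raises MotionError and nothing moves.
- sign_off(): hands the job in; it is judged then, once.
Trained networks look in the newest picture that a camera, given by its name, has taken for a name from the list of things; names that differ only in an ending like _2 or _b are one class to them, and where a whole thing is asked for, a point or a joint stands for the part that bears it (a point fixed in the world has none). Each returns a list of dicts, best first, with "score" (0 to 1); they miss things now and then, are a little off and sometimes report something else, mostly with a low value. They report only what shows in the picture. A call takes as long as a camera call.
- spot_in(camera, name): "centre" ([column, row] in pixels, amid what is visible of it).
- silhouettes(camera, name): "mask" (400x640 bool, what is visible of it) and "centre" ([column, row] in pixels, amid what is visible of it).
- tip_of(camera, name): "centre" ([column, row] in pixels: a listed point, or the origin of a listed thing).
The state is a dict: "clock": time; "q": joint angles; "joint_velocities": joint speeds; "tau": joint torques, N m; "position": TCP position; "eef_rot": TCP orientation; "contact_force": force on the tool from outside, world axes, zero at the start; "wrist_torque": the same for the moment, N m; "finger_gap": opening from 0.0 (shut) to 1.0 (fully open); "grasp_force": force on a finger pad.
Only numpy, scipy, OpenCV 4.12 (cv2) and the standard library are available. Lean on these libraries where they do the work, as an engineer would, in place of code of your own. Each camera call takes 0.05 s, during which the arm holds its last target. There are 200 camera calls.

### The job

The tall vials in the incubator's wells are finished: take them out and stand them upright on the narrow cooling bar. Then stand every short vial from the grey rack fully down in a well of its own, and only then start the run by pressing the keys one at a time, each right down: the small left key, the small right key, and last the big middle key. Leave the beaker and the bottle where they are, and leave all vials standing and released.

Things in the scene. Friction and masses are not known exactly. Their poses are not given: they have to be found in the camera images.
- incubator: white block incubator, fixed, 270 mm deep (x), 210 mm wide (y), keys towards the robot (-x). Origin on the bench under it. Base 45 mm high; behind, an aluminium block, flat top 95 mm above the bench (local x -65..100, y -87..87 mm), with 2 by 2 round wells at 75 mm pitch, each 38 mm wide, 32 mm deep (floor 63 mm above the bench). Ridge at the back 75 mm high.
- well0 (a point): centre of the mouth of the front left well (as seen from the robot), level with the block's top at 95 mm
- well1 (a point): centre of the mouth of the front right well (as seen from the robot), level with the block's top at 95 mm
- well2 (a point): centre of the mouth of the rear left well (as seen from the robot), level with the block's top at 95 mm
- well3 (a point): centre of the mouth of the rear right well (as seen from the robot), level with the block's top at 95 mm
- key_left (a joint): travel of the small round key (26 mm across) at the left of the front strip, seen from the robot: 0 up, 0.006 m fully down; it springs back, about 5 N pushes it down, and a press counts from 4.5 mm
- key_left_top (a point): centre of that key's upper face, pushed straight down; 67 mm above the bench when up; keys are 65 mm apart, each in a low black housing
- key_right (a joint): travel of the small round key (26 mm across) at the right of the front strip, seen from the robot: 0 up, 0.006 m fully down; it springs back, about 5 N pushes it down, and a press counts from 4.5 mm
- key_right_top (a point): centre of that key's upper face, pushed straight down; 67 mm above the bench when up; keys are 65 mm apart, each in a low black housing
- key_middle (a joint): travel of the large round key (44 mm across) in the middle of the front strip: the start key: 0 up, 0.006 m fully down; it springs back, about 5 N pushes it down, and a press counts from 4.5 mm
- key_middle_top (a point): centre of that key's upper face, pushed straight down; 67 mm above the bench when up; keys are 65 mm apart, each in a low black housing
- bar: cooling bar: narrow raised aluminium bar on two black feet, fixed, 50 mm wide (local x), 250 mm long (local y), flat top 50 mm above the bench. Origin: on the bench under its middle
- tall0: tall finished sample vial, amber glass with black cap and white label, plain cylinder 34 mm in diameter, 110 mm tall, flat bottom, about 90 g; stands in a well at the start. Origin: centre of its underside, z along it towards the cap. May be absent (None)
- tall1: tall finished sample vial, amber glass with black cap and white label, plain cylinder 34 mm in diameter, 110 mm tall, flat bottom, about 90 g; stands in a well at the start. Origin: centre of its underside, z along it towards the cap. May be absent (None)
- tall2: tall finished sample vial, amber glass with black cap and white label, plain cylinder 34 mm in diameter, 110 mm tall, flat bottom, about 90 g; stands in a well at the start. Origin: centre of its underside, z along it towards the cap. May be absent (None)
- short0: short fresh sample vial, amber glass with black cap and white label, plain cylinder 34 mm in diameter, 85 mm tall, flat bottom, about 90 g; stands in a hole of the transfer rack at the start, its underside 8 mm above the bench. Origin: centre of its underside, z along it towards the cap. May be absent (None)
- short1: short fresh sample vial, amber glass with black cap and white label, plain cylinder 34 mm in diameter, 85 mm tall, flat bottom, about 90 g; stands in a hole of the transfer rack at the start, its underside 8 mm above the bench. Origin: centre of its underside, z along it towards the cap. May be absent (None)
- short2: short fresh sample vial, amber glass with black cap and white label, plain cylinder 34 mm in diameter, 85 mm tall, flat bottom, about 90 g; stands in a hole of the transfer rack at the start, its underside 8 mm above the bench. Origin: centre of its underside, z along it towards the cap. May be absent (None)
- short3: short fresh sample vial, amber glass with black cap and white label, plain cylinder 34 mm in diameter, 85 mm tall, flat bottom, about 90 g; stands in a hole of the transfer rack at the start, its underside 8 mm above the bench. Origin: centre of its underside, z along it towards the cap. May be absent (None)
- beaker: small empty glass beaker, 48 mm across the rim, 60 mm high, standing near the cooling bar; not needed, leave it. Origin: centre of its underside
- media: glass bottle with orange cap, 84 mm in diameter, 170 mm high, behind; leave it. Origin: centre of its underside
- rack: grey plastic transfer rack, loose, about 0.7 kg: low block 80 mm wide (local x), 310 mm long (local y), 38 mm high, with four holes in a row at y = -120, -40, 40, 120 mm, 38 mm wide and 30 mm deep; the short vials stand in some of them. It may be anywhere at the end. Origin: centre of its underside

How it is judged:
By the outcome, as a careful person would: the job done as asked, in the order asked, and still so for the second after the job is handed in, with the robot touching nothing.
Of tall0, tall1, tall2 only 2 to 3 are there at a start; the rules pass over those that are not, and their reading is None.
Of short0, short1, short2, short3 only 3 to 4 are there at a start; the rules pass over those that are not, and their reading is None.
At some moment in a run one of rack may be knocked a few centimetres aside while the robot is not near it.
It also fails if it takes over 210 s, if anything falls off the work surface, if the arm or the gripper's body presses on something with over 40 N, if the wrist force passes 120 N, or if a joint passes its speed limit or range.

## Working session

There is one attempt and no reset: what is moved stays moved. The work goes in short steps, each a Python script; the robot and the scene stay as the last script left them, time stands still between calls to the robot, and variables do not carry over. Pictures are saved under pics/ and viewed, at most 14 in all, crops included, and the job is handed in when it is done.

```bash
mkdir -p pics; ls
python3 - <<'E'
from cell import *
import cv2
for c in("side","top"):
    f=grab_frame(c); cv2.imwrite(f"pics/{c}0.png",f["img"][:,:,::-1])
    print(c,f["fx"],f["fy"],f["cx"],f["cy"]); print(f["cam_to_world"])
    for n in["incubator","well0","well1","well2","well3","key_left_top","key_right_top","key_middle_top","bar","tall0","short0","beaker","media","rack"]:
        print(n,[(round(d["score"],2),[round(float(v),1) for v in d["centre"]]) for d in tip_of(c,n)])
s=get_state();print(s["eef_rot"],s["clock"])
E
```

```text
pics
side 425.39641523841635 425.39641523841635 319.06478288959744 196.92355886888888
[[ 0.85819117 -0.3615818   0.36437141  0.28795167]
 [-0.51321981 -0.58964504  0.62363783 -0.59679452]
 [-0.01064629 -0.72220311 -0.69159911  0.74655128]
 [ 0.          0.          0.          1.        ]]
incubator [(0.76, [235.1, 180.3]), (0.7, [258.6, 165.4])]
well0 [(0.81, [247.7, 141.7]), (0.68, [260.8, 157.7]), (0.67, [231.2, 166.1]), (0.59, [221.6, 149.5])]
well1 [(0.81, [247.7, 141.7]), (0.68, [260.8, 157.7]), (0.67, [231.2, 166.1]), (0.59, [221.6, 149.5])]
well2 [(0.81, [247.7, 141.7]), (0.68, [260.8, 157.7]), (0.67, [231.2, 166.1]), (0.59, [221.6, 149.5])]
well3 [(0.81, [247.7, 141.7]), (0.68, [260.8, 157.7]), (0.67, [231.2, 166.1]), (0.59, [221.6, 149.5])]
key_left_top [(0.61, [189.7, 158.5])]
key_right_top [(0.45, [199.9, 187.8])]
key_middle_top [(0.63, [195.6, 173.7]), (0.35, [256.5, 270.3]), (0.27, [248.0, 140.3])]
bar [(0.65, [359.8, 294.0]), (0.28, [191.2, 158.4])]
tall0 [(0.9, [259.1, 164.9]), (0.84, [230.9, 176.8]), (0.69, [222.9, 160.7])]
short0 [(0.92, [290.7, 332.2]), (0.75, [259
[... 847 characters left out ...]
5]), (0.71, [236.9, 218.2]), (0.67, [209.6, 211.9])]
well3 [(0.98, [202.8, 241.1]), (0.71, [229.0, 245.5]), (0.71, [236.9, 218.2]), (0.67, [209.6, 211.9])]
key_left_top [(0.6, [190.5, 273.0])]
key_right_top [(0.5, [244.0, 277.2])]
key_middle_top []
bar [(0.76, [389.0, 205.4])]
tall0 [(0.86, [207.5, 239.5]), (0.73, [233.9, 246.2]), (0.53, [238.8, 215.0]), (0.4, [188.8, 270.9]), (0.21, [297.8, 137.6])]
short0 [(0.61, [428.6, 260.8]), (0.6, [338.5, 264.6]), (0.58, [365.2, 264.4]), (0.53, [398.2, 262.0])]
beaker [(0.71, [324.7, 169.2])]
media [(0.76, [295.1, 137.2]), (0.48, [231.3, 247.2])]
rack [(0.8, [378.7, 263.5]), (0.55, [231.5, 246.6])]
[-6.88391997e-01 -3.06523684e+00 -2.63074556e-05] 1.5
```

View pics/side0.png

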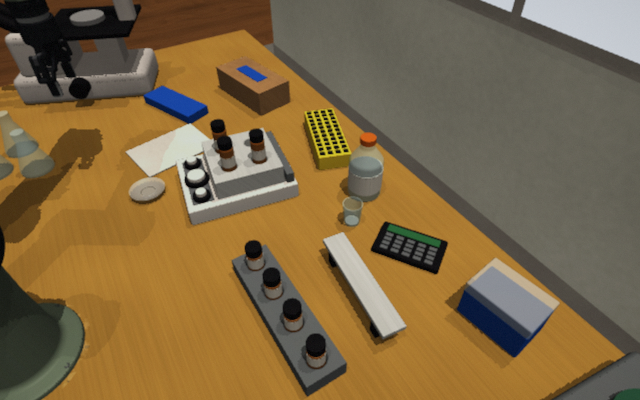

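View pics/top0.png

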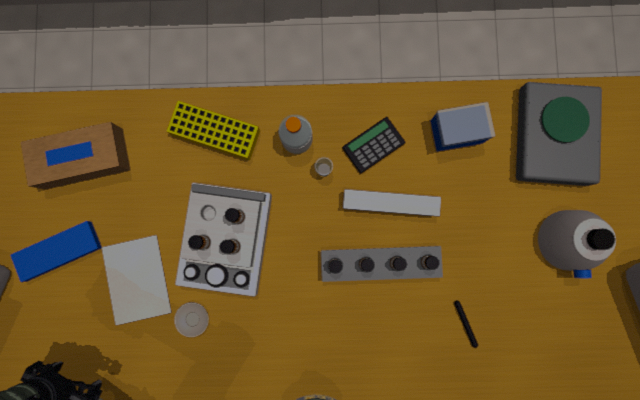

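The top view shows talls (black caps) in three wells: front left, front right and rear right. Rear left is empty at about (208,212). Four short vials stand in the rack at row ~264, columns 336–432. The bar is at (391,203), the beaker at (323,168) and the keys at (190,271), (216,275) and (241,279). The side view agrees with this.

```bash
cat > h.py <<'E'
from cell import *
import numpy as np, cv2
from scipy.optimize import least_squares
from scipy.spatial.transform import Rotation as R
def proj(f,p):
    T=np.linalg.inv(f["cam_to_world"]); c=np.atleast_2d(p)@T[:3,:3].T+T[:3,3]
    return c[:,:2]/c[:,2:]*[f["fx"],f["fy"]]+[f["cx"],f["cy"]]
def ray(f,uv,z):
    uv=np.atleast_2d(uv); d=np.c_[(uv-[f["cx"],f["cy"]])/[f["fx"],f["fy"]],np.ones(len(uv))]@f["cam_to_world"][:3,:3].T
    o=f["cam_to_world"][:3,3]; return (o+d*((z-o[2])/d[:,2:]))[:,:2]
def pts(cam,n,m=.3): return np.array([d["centre"] for d in tip_of(cam,n) if d["score"]>m]).reshape(-1,2)
def loc(pose,l):
    x,y,a=pose; l=np.asarray(l,float); c,s=np.cos(a),np.sin(a)
    return np.array([x+c*l[0]-s*l[1], y+s*l[0]+c*l[1]])
def outline(f,cam,n,z):
    "plan rectangle (centre, sides, direction of long side) of the best mask at height z"
    m=silhouettes(cam,n)[0]["mask"].astype(np.uint8)
    c=max(cv2.findContours(m,cv2.RETR_EXTERNAL,cv2.CHAIN_APPROX_NONE)[0],key=len)[:,0]
    r=cv2.minAreaRect((ray(f,c+0.0,z)*1000).astype(np.float32)); b=cv2.boxPoints(r)/1000
    e=max(b[1]-b[0],b[2]-b[1],key=np.linalg.norm)
    return np.array(r[0])/1000,np.array(r[1]),np.arctan2(e[1],e[0])
E
cat > look.py <<'E'
from h import *
F={c:grab_frame(c) for c in("side","top")}
W=[(-1,1),(-1,-1),(1,1),(1,-1)]
raw={}
for c,f in F.items():
    raw[c]=[("well",ray(f,pts(c,"well0",.4),.095))]+[(k,ray(f,pts(c,k+"_top"),.067)) for k in("key_left","key_right","key_middle")]
    raw[c]+=[("tall",ray(f,pts(c,"tall0",.4),.063)),("short",ray(f,pts(c,"short0",.5),.008)),("beaker",ray(f,pts(c,"beaker")[:1],0)),("media",ray(f,pts(c,"media")[:1],0)),("rack",ray(f,pts(c,"rack")[:1],0)),("bar",ray(f,pts(c,"bar")[:1],0))]
    print(c)
    for n,p in raw[c]: print(n,p.round(4).tolist())
    for n,z in(("bar",.05),("rack",.038)): print(n,outline(f,c,n,z))
E
python3 look.py
```

```text
side
well [[0.5058, 0.2628], [0.581, 0.1886], [0.5013, 0.197], [0.5853, 0.256]]
key_left []
key_right [[0.4229, 0.1957], [0.5762, 0.1925]]
key_middle [[0.4326, 0.2657]]
tall [[0.492, 0.1881], [0.5091, 0.2659], [0.5738, 0.1978]]
short [[0.4509, -0.1349], [0.4512, -0.0504], [0.4407, -0.214]]
beaker [[0.7038, -0.034]]
media [[0.7972, 0.0351]]
rack [[0.4495, -0.1776]]
bar [[0.6064, -0.213]]
bar (array([ 0.60015198, -0.21168398]), array([254.50457764,  64.36717987]), np.float32(1.4619684))
rack (array([ 0.44701147, -0.18509587]), array([ 86.93737793, 323.71255493]), np.float32(-1.5586547))
top
well [[0.5896, 0.2596], [0.5001, 0.2044], [0.524, 0.266]]
key_left [[0.4398, 0.3026]]
key_right [[0.42, 0.1758]]
key_middle [[0.4328, 0.2547], [0.6027, -0.2005]]
tall [[0.4962, 0.1937], [0.5845, 0.1854]]
short [[0.4557, -0.3048], [0.4386, 0.3226], [0.4518, -0.0547], [0.4453, -0.1439]]
beaker [[0.706, -0.0425]]
media [[0.7936, 0.0365]]
rack []
bar [[0.6021, -0.2024]]
bar (array([0.42865436, 0.24728067]), array([43.78088379, 38.05955124]), np.float32(1.551247))
rack (array([ 0.44981119, -0.17902081]), array([ 84.34832001, 312.45932007]), np.float32(-1.5563442))
```

Run:
```python
import cv2,numpy as np
a=cv2.imread("pics/top0.png")[175:300,165:285]; b=cv2.imread("pics/side0.png")[110:220,170:305]
a=cv2.resize(a,None,fx=4.5,fy=4.5,interpolation=cv2.INTER_CUBIC);cv2.imwrite("pics/ti.png",a)
cv2.imwrite("pics/si.png",cv2.resize(b,None,fx=5,fy=5,interpolation=cv2.INTER_CUBIC))
```

```text
(no output)
```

View pics/ti.png

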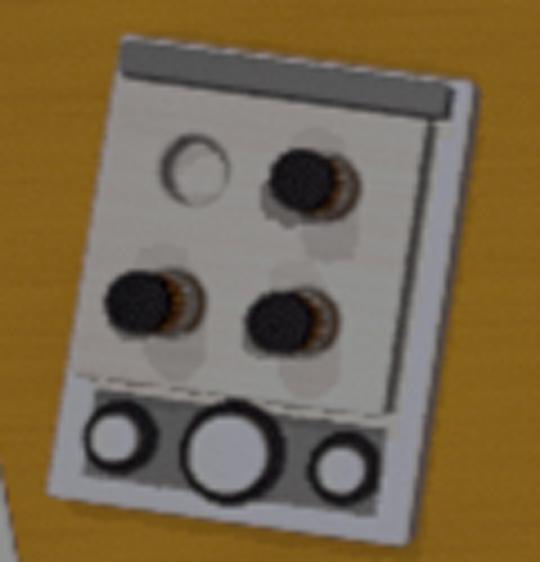

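View pics/si.png

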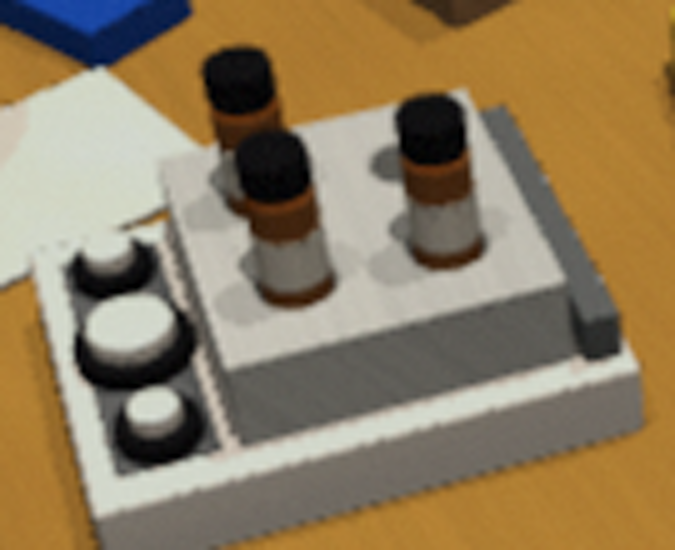

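The crops show the keys, block corners, caps and the empty well clearly, so I'll fit the incubator model to hand-read pixels. In the top crop the empty well is at (195,170) and the keys are at (113,438), (228,455) and (340,468).

```bash
cat > inc.py <<'E'
from h import *
F={c:grab_frame(c) for c in("side","top")}
# local x,y,z, kind(0 plain,1 key,2 well), cam, crop pixel
w=.0375
D=[(-.065,.087,.095,0,'t',77,377),(-.065,-.087,.095,0,'t',387,412),(-.135,.105,.045,0,'t',47,495),(-.135,-.105,.045,0,'t',408,545),(.135,-.105,.045,0,'t',478,82),
(0,.065,.067,1,'t',113,438),(0,0,.067,1,'t',228,455),(0,-.065,.067,1,'t',340,468),
(-w,w,.173,2,'t',137,302),(-w,-w,.173,2,'t',278,323),(w,-w,.173,2,'t',301,181),(w,w,.095,2,'t',195,170),
(-.135,-.105,.045,0,'s',105,517),(.135,-.105,.045,0,'s',638,375),(-.065,-.087,.095,0,'s',228,368),(-.065,.087,.095,0,'s',163,160),(.1,-.087,.095,0,'s',562,285),
(0,.065,.067,1,'s',107,243),(0,0,.067,1,'s',130,325),(0,-.065,.067,1,'s',155,408),
(-w,w,.173,2,'s',238,62),(-w,-w,.173,2,'s',272,150),(w,-w,.173,2,'s',432,112)]
def res(p,cams='st'):
    o=[]
    for x,y,z,k,c,u,v in D:
        if c not in cams: continue
        q=[x+(0,p[3],p[4])[k],y]; f=F['top' if c=='t' else 'side']
        uv=np.array([u/4.5+165,v/4.5+175] if c=='t' else [u/5+170,v/5+110])
        o.append(proj(f,[*loc(p[:3],q),z])[0]-uv+.0)
    return np.array(o).ravel()
for c in('s','t','st'):
    r=least_squares(res,[.52,.22,-.1,-.1,.0175],args=(c,),loss='soft_l1')
    print(c,r.x.round(4)); 
print(res(r.x).reshape(-1,2).round(1).tolist())
p=r.x; print("wells",[loc(p,[p[4]+a*w,b*w]).round(4).tolist() for a,b in((-1,1),(-1,-1),(1,1),(1,-1))])
print("keys",[loc(p,[p[3],y]).round(4).tolist() for y in(.065,-.065,0)])
for n,z in(("bar",.05),("rack",.038)):
    for c in F:
        print(n,c,[(round(d["score"],2),d["mask"].sum(),np.round(d["centre"])) for d in silhouettes(c,n)][:3])
E
python3 inc.py
```

```text
s [ 0.5278  0.2266 -0.1668 -0.0999  0.018 ]
t [ 0.5243  0.2274 -0.1579 -0.0969  0.02  ]
st [ 0.5255  0.2272 -0.1582 -0.0979  0.0194]
[[-1.1, -0.5], [-1.0, 1.5], [-0.1, -1.0], [0.1, -0.6], [-0.0, -1.5], [0.5, -0.2], [0.2, -0.4], [0.6, 0.3], [0.1, -0.0], [0.3, -0.3], [0.2, -0.6], [0.1, -0.2], [-1.3, -0.1], [2.4, -1.7], [-1.2, 0.9], [-2.2, 0.5], [0.4, -0.2], [-0.0, 0.5], [-0.1, -0.5], [-0.3, -0.5], [-0.4, 0.6], [-0.2, 0.3], [-0.3, 0.4]]Traceback (most recent call last):
  File "inc.py", line 23, in <module>
    p=r.x; print("wells",[loc(p,[p[4]+a*w,b*w]).round(4).tolist() for a,b in((-1,1),(-1,-1),(1,1),(1,-1))])
                          ~~~^^^^^^^^^^^^^^^^^^
  File "h.py", line 13, in loc
    x,y,a=pose; l=np.asarray(l,float); c,s=np.cos(a),np.sin(a)
    ^^^^^
ValueError: too many values to unpack (expected 3)
```

Run:
```python
import cv2,numpy as np
a=cv2.imread("pics/top0.png")[150:290,310:450]; b=cv2.imread("pics/side0.png")[225:395,220:410]
a=cv2.resize(a,None,fx=4,fy=4,interpolation=cv2.INTER_CUBIC)
cv2.imwrite("pics/tr.png",a)
cv2.imwrite("pics/sr.png",cv2.resize(b,None,fx=3.5,fy=3.5,interpolation=cv2.INTER_CUBIC))
```

```text
(no output)
```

View pics/tr.png

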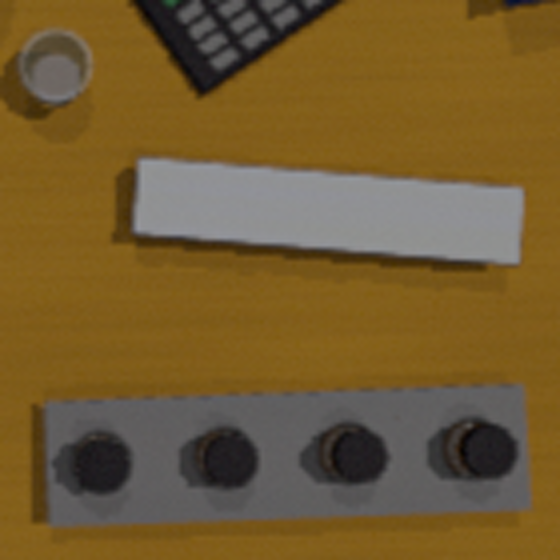

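View pics/sr.png

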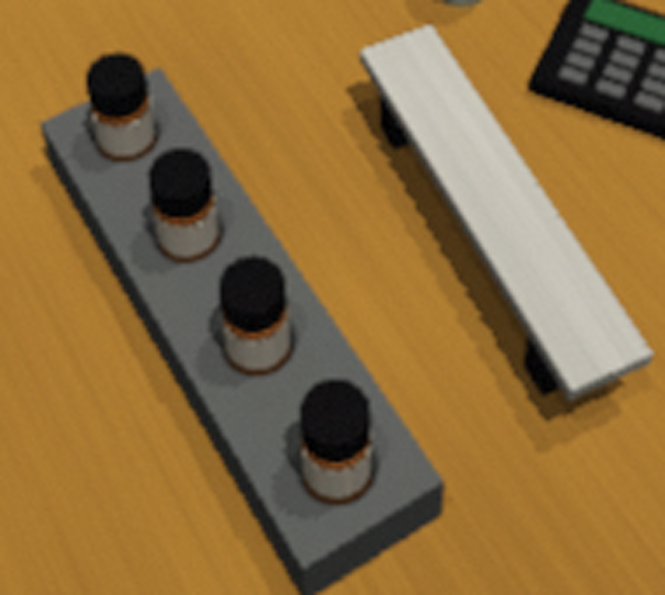

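The rack crop shows four caps at (102,464), (228,459), (357,455) and (488,450), and the bar's four corners are clear in both views. I'll fit all three poses.

```bash
python3 - <<'E'
s=open('inc.py').read(); i=s.index("def res")
open('inc.py','w').write(s[:i]+'''
import json
D=[d for d in D if d[3]]
w8=[0]
def fit(D,x0,tr,cams):
    def res(p):
        o=[]
        for x,y,z,k,c,u,v in D:
            if c not in cams: continue
            f=F['top' if c=='t' else 'side']; s,a,b=tr[c]
            o.append(proj(f,[*loc(p[:3],[x+(0,p[3],.0175)[k],y]),z])[0]-[u/s+a,v/s+b])
        return np.array(o).ravel()
    r=least_squares(res,x0,loss='soft_l1'); return r.x,res(r.x).reshape(-1,2).round(1).tolist()
bar=[(x,y,.05,0,c,u,v) for c,L in(('t',[(138,157),(524,187),(520,265),(133,235)]),('s',[(432,27),(652,353),(572,390),(362,50)])) for (x,y),(u,v) in zip([(.025,.125),(.025,-.125),(-.025,-.125),(-.025,.125)],L)]
rack=[(x,y,.038,0,c,u,v) for c,L in(('t',[(45,403),(525,385),(530,510),(50,525)]),('s',[(160,70),(442,487),(305,568),(45,125)])) for (x,y),(u,v) in zip([(.04,.155),(.04,-.155),(-.04,-.155),(-.04,.155)],L)]
rack+=[(0,y,.093,0,c,u,v) for c,L in(('t',[(102,464),(228,459),(357,455),(488,450)]),('s',[(117,72),(180,168),(253,277),(335,402)])) for y,(u,v) in zip((.12,.04,-.04,-.12),L)]
T1={'t':(4.5,165,175),'s':(5,170,110)};T2={'t':(4,310,150),'s':(3.5,220,225)}
P={}
for n,d,x0,t in(("inc",D,[.52,.22,-.1,-.1],T1),("bar",bar,[.6,-.2,0,0],T2),("rack",rack,[.45,-.18,0,0],T2)):
    for c in('s','t','st'):
        p,r=fit(d,x0,t,c); print(n,c,p.round(4))
    print(r); P[n]=p[:3].tolist()
    if n=="inc":
        P["wells"]=[loc(p[:3],[.0175+a*w,b*w]).tolist() for a,b in((-1,1),(-1,-1),(1,1),(1,-1))]
        P["keys"]=[loc(p[:3],[p[3],y]).tolist() for y in(.065,-.065,0)]
json.dump(P,open("P.json","w")); print(P)
''')
E
python3 inc.py
```

```text
inc s [ 0.5284  0.2273 -0.1527 -0.1005]
inc t [ 0.5268  0.2275 -0.162  -0.0994]
inc st [ 0.5276  0.2274 -0.1582 -0.0998]
[[0.3, -0.2], [-0.0, -0.4], [0.4, 0.3], [-0.1, -0.1], [0.1, -0.3], [-0.0, -0.6], [-0.1, -0.3], [-0.1, 0.4], [-0.2, -0.7], [-0.3, -0.6], [-0.4, 0.5], [-0.3, 0.1], [-0.4, 0.3]]
bar s [ 0.6063 -0.2117 -0.1071  0.    ]
bar t [ 0.6059 -0.2115 -0.1     0.    ]
bar st [ 0.6061 -0.2116 -0.1039  0.    ]
[[0.2, -0.1], [0.1, 0.2], [-0.1, -0.0], [-0.0, -0.4], [-0.2, -1.2], [0.9, 0.1], [-0.2, 0.6], [-0.9, -0.2]]
rack s [ 0.4503 -0.1793  0.0115  0.    ]
rack t [ 0.4497 -0.1797  0.0137  0.    ]
rack st [ 0.45   -0.1795  0.0125  0.    ]
[[-0.5, -0.8], [-0.7, -0.3], [-0.1, -0.3], [-0.7, -0.1], [0.3, -1.1], [0.7, -1.9], [-0.5, -0.0], [-1.1, -1.1], [-0.3, -0.1], [0.6, 0.1], [0.7, 0.1], [0.5, 0.2], [-0.3, 0.2], [0.0, 0.9], [-0.1, 1.5], [0.2, 2.1]]
{'inc': [0.5275710050278681, 0.22742014413225353, -0.15820613325525607], 'wells': [[0.5137287876079923, 0.26760276496391266], [0.5019127628306426, 0.19353940318184765], [0.5877921493900574, 0.25578674018656283], [0.5759761246127076, 0.18172337840449776]], 'keys': [[0.43923403431921565, 0.3073353909187253], [0.4187529247051425, 0.17895889716314586], [0.4289934795121791, 0.24314714404093557]], 'bar': [0.6061169706472063, -0.21162897033014166, -0.10386474642056201], 'rack': [0.4500143359670207, -0.17953516863910923, 0.012530152868383703]}
```

```bash
cat >> h.py <<'E'
import json
P=json.load(open('P.json'))
def rot(close):
    "tool down, fingers closing along world angle `close`; the half turn with the smaller last joint"
    return [(R.from_euler('z',close-np.pi/2+k)*R.from_euler('x',np.pi)).as_rotvec() for k in(0,np.pi)]
def over(xy,z,close):
    c=[(q,r) for r in rot(close) if (q:=ik([*xy,z],r)) is not None]
    q,r=min(c,key=lambda t:np.abs(t[0]-np.array(get_state()["q"])).max()+.3*abs(t[0][5]))
    movep([*xy,z],r); return r
def z_to(z,v=.15,uf=None):
    p=get_state()["position"]; return move_l([p[0],p[1],z],velocity=v,until_force=uf)
def info(t=""):
    s=get_state(); print(t,round(s["clock"],1),np.round(s["position"],4),"gap",round(s["finger_gap"],3),"F",round(s["grasp_force"],1),np.round(s["contact_force"],1))
def tall(w,slot):
    over(P["wells"][w],.215,P["inc"][2]+np.pi/4)
    z_to(.126); grab(40); info("grip"); z_to(.26,.2); info("up")
    over(loc(P["bar"],[0,slot]),.26,P["bar"][2])
    z_to(.135,.2); print(z_to(.108,.03,3)); info("down"); let_go(); z_to(.25,.25)
E
python3 - <<'E'
from h import *
info(); tall(0,-.08); info()
f=grab_frame("top"); cv2.imwrite("pics/t1.png",f["img"][:,:,::-1])
E
```

```text
3.0 [0.2351 0.4972 0.2313] gap 1.0 F 0.0 [-0.4 -0.2 -0.7]
grip 5.6 [0.5135 0.2686 0.1267] gap 0.387 F 39.4 [-0.8 -0.4  4.1]
up 6.4 [0.5128 0.2683 0.2586] gap 0.391 F 40.2 [-0.3 -0.1 -1. ]
True
down 9.9 [ 0.5993 -0.29    0.1135] gap 0.389 F 40.3 [ 0.7 -0.4  3.6]
 11.2 [ 0.5978 -0.2892  0.2489] gap 0.999 F 0.0 [-0.3  0.4 -1.9]
```

View pics/t1.png

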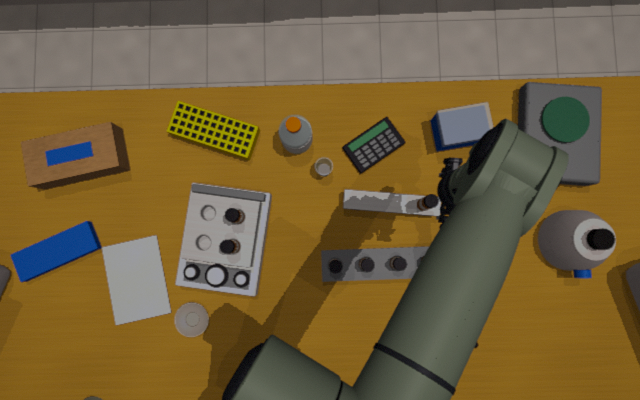

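The first tall vial stands on the bar at about (430,203), and well0 is empty. I'll move the other two.

Run:
```python
from h import *
tall(1,0.); tall(3,.08); info()
z_to(.3); movep([.4,.1,.35],rot(0)[0]) if ik([.4,.1,.35],rot(0)[0]) is not None else None
set_joints([1.2]+list(get_state()["q"][1:])); info()
a=grab_frame("top")["img"];b=grab_frame("side")["img"]
cv2.imwrite("pics/t2.png",np.hstack([cv2.resize(a[150:310,160:460],(400,213)),b[100:320,160:460][:213]])[:,:,::-1]); cv2.imwrite("pics/topfull2.png",a[:,:,::-1])
```

```text
grip 14.3 [0.5031 0.193  0.1266] gap 0.391 F 39.4 [-0.4  0.   4.4]
up 15.1 [0.5023 0.1928 0.2587] gap 0.389 F 40.2 [-0.4  0.5 -1.2]
True
down 18.1 [ 0.6072 -0.2101  0.1135] gap 0.387 F 40.4 [ 0.6 -0.3  4.3]
grip 22.1 [0.5769 0.1808 0.1267] gap 0.385 F 39.4 [-0.7 -0.2  4.3]
up 22.9 [0.5761 0.1807 0.2586] gap 0.388 F 40.2 [-0.3  0.3 -1. ]
True
down 25.6 [ 0.6154 -0.1305  0.1135] gap 0.387 F 40.2 [ 0.1 -0.2  4.1]
 26.9 [ 0.6138 -0.13    0.2489] gap 0.998 F 0.0 [-0.1  0.4 -0.2]
 31.4 [0.0791 0.4048 0.3498] gap 1.004 F 0.0 [0.6 0.3 0. ]
```

View pics/t2.png

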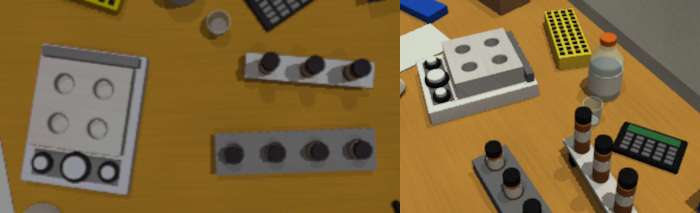

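All three tall vials stand on the bar and all four wells are empty. The rack hasn't moved. Next I'll calibrate an automatic cap finder, so each pick uses a fresh position.

```bash
cat >> h.py <<'E'
def caps(img_f=None,z=.090):
    "dark round caps near the rack in the top picture -> plan positions"
    f=img_f or grab_frame("top"); g=cv2.cvtColor(f["img"],cv2.COLOR_RGB2GRAY)
    m=(g<45).astype(np.uint8); n,_,st,ce=cv2.connectedComponentsWithStats(m)
    o=[(ray(f,ce[i],z)[0],int(st[i,4])) for i in range(1,n) if 80<st[i,4]<350 and max(st[i,2:4])<24]
    return [(p.round(4).tolist(),a) for p,a in o if .33<p[0]<.54 and -.42<p[1]<.06]
def near(xy,tol=.05):
    c=[np.array(p) for p,a in caps()]; c=[p for p in c if np.linalg.norm(p-xy)<tol]
    return min(c,key=lambda p:np.linalg.norm(p-xy)) if c else None
E
python3 - <<'E'
from h import *
f=grab_frame("top")
print(caps(f)); print([loc(P["rack"],[0,y]).round(4).tolist() for y in(.12,.04,-.04,-.12)])
E
```

```text
[([0.4531, -0.2932], 188), ([0.4508, -0.1353], 171), ([0.451, -0.2146], 171), ([0.4487, -0.0578], 159)]
[[0.4485, -0.0595], [0.4495, -0.1395], [0.4505, -0.2195], [0.4515, -0.2995]]
```

```bash
sed -i 's/z=.090)/z=.068)/' h.py
cat >> h.py <<'E'
def pick(xy):
    a=P["rack"][2]
    for i,c in enumerate((a+np.pi/4,a-np.pi/4)):
        over(xy,.14 if i else .2,c); z_to(.051); grab(25 if i==0 else 45)
        info("grip%d"%i)
        if i==0: let_go(); z_to(.13,.25)
    z_to(.26,.25)
def insert(w):
    xy=np.array(P["wells"][w]); r=over(xy,.26,P["inc"][2]+np.pi/4); z_to(.16,.2)
    t=np.arange(6)*np.pi/3
    for d in [(0,0)]+[(m*np.cos(k),m*np.sin(k)) for m in(.002,.0035) for k in t]:
        p=xy+d; move_l([*p,.150],velocity=.1); sleep(.2); hit=move_l([*p,.1045],velocity=.04,until_force=6)
        z=get_state()["position"][2]; info(f"try {np.round(d,4)} {hit}")
        if z<.110: let_go(); z_to(.25,.25); return True
    return False
E
python3 - <<'E'
from h import *
print(caps())
p=near(loc(P["rack"],[0,.12])); pick(p); print(insert(3)); print(caps())
f=grab_frame("top"); cv2.imwrite("pics/t3.png",f["img"][:,:,::-1])
E
```

```text
[([0.4522, -0.3011], 161), ([0.4501, -0.137], 172), ([0.4504, -0.2179], 171), ([0.4479, -0.0582], 159)]
grip0 35.5 [ 0.4483 -0.0578  0.0512] gap 0.394 F 28.1 [ 0.7 -0.1  2.2]
grip1 39.2 [ 0.4479 -0.0583  0.0516] gap 0.386 F 44.2 [-0.5 -0.3  6. ]
try [0 0] True 43.3 [0.5757 0.1817 0.1066] gap 0.383 F 45.3 [-0.6  0.1  4.2]
True
[([0.4521, -0.3009], 150), ([0.4503, -0.2185], 154), ([0.4494, -0.1383], 152)]
```

View pics/t3.png

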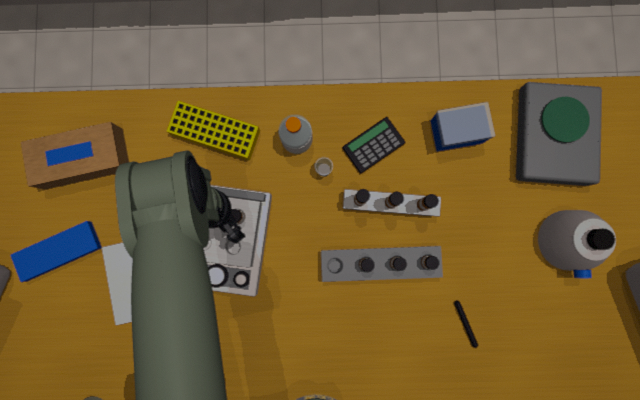

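The first short vial went in on the first try and the rack still shows three caps at (367,265), (399,264) and (432,263). I'll run the rest with a fresh look before each pick.

Run:
```python
from h import *
for w in(2,1,0):
    c=caps(); print(c)
    p=max((np.array(p) for p,a in c),key=lambda p:p[1]); pick(p)
    s=get_state()
    if not .3<s["finger_gap"]<.45 or s["grasp_force"]<20: info("MISS"); break
    if not insert(w): info("STUCK"); break
info()
f=grab_frame("top"); print(caps(f)); cv2.imwrite("pics/t4.png",f["img"][:,:,::-1])
```

```text
[([0.4522, -0.3012], 151), ([0.4498, -0.219], 150), ([0.4493, -0.1382], 152)]
grip0 47.8 [ 0.45   -0.1379  0.0512] gap 0.389 F 28.5 [-0.3  0.5  2.1]
grip1 51.4 [ 0.4492 -0.1382  0.0516] gap 0.387 F 44.2 [-0.1  0.8  6.2]
try [0 0] True 56.1 [0.5875 0.2557 0.1066] gap 0.383 F 45.4 [-0.6  0.3  5. ]
[([0.4521, -0.3013], 150), ([0.4501, -0.2195], 145)]
grip0 60.9 [ 0.4509 -0.2192  0.0514] gap 0.39 F 27.0 [-0.8 -0.4  3.2]
grip1 64.6 [ 0.4501 -0.2195  0.0517] gap 0.386 F 44.4 [-0.8  0.6  6.3]
try [0 0] True 69.2 [0.5016 0.1934 0.1067] gap 0.389 F 45.6 [-1.4 -1.   4.4]
[([0.4516, -0.3009], 143)]
grip0 74.0 [ 0.452  -0.3005  0.0514] gap 0.392 F 24.7 [0.5 1.1 4.3]
grip1 77.7 [ 0.4515 -0.3008  0.0516] gap 0.389 F 44.3 [-1.6  0.4  5. ]
try [0 0] True 82.8 [0.5134 0.2675 0.1066] gap 0.387 F 45.4 [ 0.1 -0.3  4.6]
 84.1 [0.5119 0.2669 0.2489] gap 0.998 F 0.0 [-0.6 -0.6 -0.6]
[]
```

Run:
```python
from h import *
z_to(.3); movep([.3,.0,.3],rot(0)[0]); grab(30); info()
a=grab_frame("top")["img"];b=grab_frame("side")["img"]
cv2.imwrite("pics/t5.png",np.hstack([cv2.resize(a[150:310,160:460],(400,213)),cv2.resize(b[100:260,160:460],(400,213))])[:,:,::-1])
```

```text
86.7 [ 0.3 -0.   0.3] gap 0.001 F 0.0 [-0.1 -0.2  0.3]
```

View pics/t5.png

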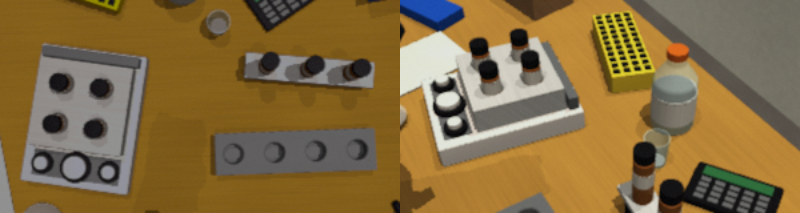

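All four short vials are down in the wells, three talls stand on the bar and the rack is empty. Now the keys.

Run:
```python
from h import *
for xy in P["keys"]:
    over(xy,.13,P["inc"][2]+np.pi/2); z_to(.08); sleep(.2); hit=z_to(.058,.015,18); info(f"press {hit}")
    sleep(.3); info("hold"); z_to(.13,.1)
    if not hit: break
```

```text
press True 90.1 [0.4402 0.3068 0.061 ] gap -0.0 F 3.3 [-0.3 -0.9  6.1]
hold 90.4 [0.4402 0.3068 0.061 ] gap -0.004 F 3.3 [-1.4 -0.3  7.3]
press True 93.7 [0.4192 0.1788 0.061 ] gap -0.003 F 3.9 [-1.5 -0.9  7.9]
hold 94.0 [0.4192 0.1788 0.061 ] gap -0.001 F 4.1 [-2.4 -0.2  8.5]
press True 97.1 [0.4288 0.2439 0.061 ] gap -0.002 F 3.5 [-1.8 -0.2  6.6]
hold 97.4 [0.4288 0.2439 0.061 ] gap -0.001 F 3.7 [-0.7 -1.3  7.7]
```

Run:
```python
from h import *
z_to(.3,.2); movep([.3,.0,.3],rot(0)[0]); sleep(.5); info()
a=grab_frame("top")["img"];b=grab_frame("side")["img"]
cv2.imwrite("pics/t6.png",np.hstack([cv2.resize(a[150:310,160:460],(400,213)),cv2.resize(b[100:313,160:460],(300,213))])[:,:,::-1])
```

```text
100.8 [3.001e-01 1.000e-04 3.000e-01] gap 0.002 F 0.0 [ 0.7 -0.1  0.3]
```

View pics/t6.png

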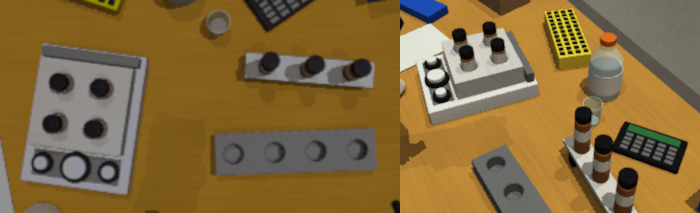

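Four shorts are in the wells, three talls stand upright on the bar, and the beaker and bottle haven't moved.

```bash
python3 -c "
from cell import *
print(sign_off())"
```

```text
the job is handed in; nothing more can be done
None
```

The job is handed in at about 101 s of the 210 s limit: three tall vials stand on the bar, four short vials are fully down in the wells, and the left, right and middle keys were each pressed fully down in that order.

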